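Stow the full glaze bottles in the divided tray

ROBOT

A 6-joint arm with a two-finger parallel gripper is mounted at the origin on the work surface. World frame = base frame: x ahead of the robot, y to its left, z up, the work surface at z = 0. Lengths are in m, angles in degrees, forces in N, time in s.
With the tool pointing down it reaches from about 0.4 to 0.825 m from the base axis. Payload 7 kg.
Tool frame: the origin (TCP) lies between the finger pads; the fingertips stand 19 mm ahead of it and the grasp point (between the pads) is the TCP; z points along the fingers, y is the line along which they close (so a half turn about z gives the same grasp; the last joint's range is limited). The gripper opens to 88 mm and grips with 3 to 60 N. Pads are 19 mm wide; open, the fingers measure 130 mm over their backs; the gripper's body (78 mm by 193 mm) begins 47 mm behind the grasp point.
Start: joints at [89.846, 20.546, 0.682, 0, -70.136, -16.507], TCP at [0.194, 0.647, 0.246] pointing down, gripper open.
Joint ranges: [-176.03, 176.03], [-82.01, 121.73], [-58.28, 71.71], [-173.87, 95.51], [-174.79, -0.11], [-173.66, 173.66]. Speed limits (degrees/s): [136.94, 136.94, 172.46, 180, 180, 180].

INTERFACE

Orientations are given as [roll, pitch, yaw] about the fixed x, y, z axes, in that order (R = Rz(yaw) Ry(pitch) Rx(roll)).
In Python, from plant import get_obs, snapshot, close_job, spot_in, spot_point gives the robot as it stands.
- The arm moves only by the tool play_rows, never from a script. Its argument "plan" is a list of rows, each a list of 6 numbers: the shift along the tool's x, y, z in cm, then the turn, a rotation vector about the tool's x, y, z in degrees. A call has 1 to 20 rows; each row shifts and turns the commanded pose from where the row before left it, along the tool's axes as they then stand; what a row does not reach is not made up. A row lasts 1/12 s, in which the tool goes at most 41.7 mm and 7.16 degrees, less where a joint would pass 70% of its speed; a pose out of reach is approached as far as the arm can. A call is refused whole if a number of a shift passes 4.17 or a number of a turn 7.16, either way. A call with a gripper value outside its range is refused whole. "grip" is the finger opening in cm, from 0 to 8.76, set as the call begins (left out, the last holds). The fingers move at their own pace and stop on an object; the grip force is fixed at half the most. Time passes only in rows, so rows that do not move let the fingers close. It gives the time, the measured TCP pose, the force, the opening and the grip force at its end, in the units of the state.
- get_obs(): the state, without advancing time (a new reading comes with each control period).
- snapshot(name): name is "side" or "top"; returns a dict with "frame" (480x640x3 uint8, red, green, blue), "fx", "fy", "cx", "cy" (pixels), "position" and "attitude" of the camera in the world. Camera axes: x right, y down, z forward; pixel columns grow to the right and rows downward; lengths in m; the calibration is good to about 2 mm. A picture is of the moment at which its call begins. There is no depth.
- close_job(): hands the job in; it is judged then, once.
Trained networks look in the newest picture that a camera, given by its name, has taken for a name from the list of things; names that differ only in an ending like _2 or _b are one class to them, and where a whole thing is asked for, a point or a joint stands for the part that bears it (a point fixed in the world has none). Each returns a list of dicts, best first, with "score" (0 to 1); they miss things now and then, are a little off and sometimes report something else, mostly with a low value. They report only what shows in the picture. A call takes as long as a camera call. They do not tell look-alikes from the thing itself.
- spot_in(camera, thing): "position" ([x, y, z] in m, in world coordinates, good to about 4 mm: the middle of the surface that is visible of it).
- spot_point(camera, thing): "position" ([x, y, z] in m, in world coordinates, good to about 4 mm: a listed point, or the origin of a listed thing).
The state is a dict: "clock": time; "joint_pos": joint angles; "qvel": joint speeds; "tau": joint torques, N m; "tool_pos": TCP position; "orientation": TCP orientation; "force": force on the tool from outside, world axes, zero at the start; "moment": the same for the moment, N m; "opening": finger opening in m; "gripper_force": force on a finger pad.
Only numpy, scipy, OpenCV 4.12 (cv2) and the standard library are available. Lean on these libraries where they do the work, as an engineer would, in place of code of your own. Each camera call takes 0.05 s, during which the arm holds its last target. There are 200 camera calls.

TASK

Tidy up the glaze bottles on the potter's bench: pull out the divided tray under the rack, lift each loose bottle to feel whether it is full or empty, stand every full one upright in a cell of its own, right down on the tray's floor, and put every empty one inside the grey tub. Then push the tray fully home, with the bottles already stored in it still standing there; leave the vase, the mug and the brush alone.

Things in the scene. Friction and masses are not known exactly. Their poses are not given: they have to be found in the camera images.
- bottle1_mid (a point): Closed opaque plastic glaze bottle, upright on the bench: white round body 60 mm across, 64 mm tall, flat shoulder, grey cap 38 mm across above it, 100 mm tall in all; the point is at its centre, 50 mm above its foot, z up along it. All bottles look the same; a full one weighs about 0.3 kg, an empty one about 0.05 kg, which only lifting tells. Some may be absent.
- bottle2_mid (a point): Another such bottle, full or empty; the point is at its centre.
- bottle3_mid (a point): Another such bottle, full or empty; the point is at its centre.
- bottle4_mid (a point): Another such bottle, full or empty; the point is at its centre.
- bottle5_mid (a point): Another such bottle, full or empty; the point is at its centre.
- bottle6_mid (a point): Another such bottle, full or empty; the point is at its centre.
- bottle7_mid (a point): Another such bottle, full or empty; the point is at its centre.
- stock1_mid (a point): A full bottle of the same make that may already be standing in one of the tray's cells from the start (it stays there); the point is at its centre.
- stock2_mid (a point): A full bottle of the same make that may already be standing in one of the tray's cells from the start (it stays there); the point is at its centre.
- stock3_mid (a point): A full bottle of the same make that may already be standing in one of the tray's cells from the start (it stays there); the point is at its centre.
- tray (a joint): How far the tray is pulled out of the rack, m: 0 pushed fully home, 0.18 fully out at its stop. It slides level, towards the rack's front (the -x of the tray's own axes), with about 3 N of friction, and stays where it is left.
- tray_handle (a point): Middle of the steel bow handle on the tray's front board: a level round bar 10 mm thick, 110 mm long (along the tray's y), its middle 52 mm above the bench, 50 mm in front of the board, free from above. Axes are the tray's: x points into the rack, y along the bar, z up. The board's top is 75 mm above the bench.
- tray_floor (a point): Centre of the wooden tray's inner floor, 20 mm above the bench; axes as the handle's. Two rows of 3 cells; their centres lie at x = -37 mm (front row, nearer the handle) and +37 mm (back row), y = -74, 0 and +74 mm from here. Each cell is 68 mm square inside; dividers 6 mm thick, 50 mm high above this floor (tops 70 mm above the bench).
- rack: Low steel rack, fixed, that the tray slides out of; origin on the bench under the centre of the shut tray, axes as the tray's. Its top board (underside 145, top 163 mm above the bench, dishes on it up to 205 mm) has its front edge 45 mm in front of that centre, so both rows of cells are reached from above only with the tray fully out.
- tub_in (a point): Centre of the inner floor of the open grey plastic tub for empties, 162 mm square outside, 150 mm square inside, walls 6 mm and 70 mm tall from the bench; loose, 0.8 kg, axes along its sides.
- vase: Bystander: bud vase, white below and terracotta above, 64 mm across, 132 mm tall; origin at its foot.
- mug: Bystander: white mug 78 mm across, 88 mm tall, handle at its +y; origin at its foot.
- brush: Bystander: brush lying on the bench, along its own x; origin on its underside.
There are look-alikes about, which are no part of the job. Leave any blue or green look-alike of the part that bears bottle6_mid alone.

How it is judged:
By the outcome, as a careful person would: the job done as asked, in the order asked, and still so for the second after the job is handed in, with the robot touching nothing.
Of bottle1, bottle2, bottle3, bottle4, bottle5, bottle6, bottle7 only 5 to 7 are there at a start; the rules pass over those that are not, and their reading is None.
Of stock1, stock2, stock3 only 1 to 2 are there at a start; the rules pass over those that are not, and their reading is None.
At some moment in a run one of bottle1, bottle2, bottle3, bottle4, bottle5, bottle6, bottle7, tub may be knocked a few centimetres aside while the robot is not near it.
It also fails if it takes over 210 s, if anything falls off the work surface, if the arm or the gripper's body presses on something with over 40 N, if the wrist force passes 120 N, or if a joint passes its speed limit or range.

## Working session

There is one attempt and no reset: what is moved stays moved. The work goes in short steps, Python scripts to look and compute and a tool call to move; the robot and the scene stay as the last step left them, time stands still between calls to the robot, and variables do not carry over. Pictures are saved under pics/ and viewed, at most 14 in all, crops included, and the job is handed in when it is done.

Besides the shell and the picture viewer there is one more tool, called after "Call:" by a JSON object that holds its "method" and its "body", one argument or row to a line. play_rows: Moves the arm, as the interface text tells. Its arguments: {"type":"object","properties":{"plan":{"type":"array","items":{"type":"array","items":{"type":"number"}}},"grip":{"type":"number"}},"required":["plan"]}

```bash
mkdir -p pics; ls
python3 - <<'E'
from plant import *
import cv2
for c in("top","side"):
    s=snapshot(c); cv2.imwrite(f"pics/{c}0.png",s["frame"][:,:,::-1])
    print(c,{k:v for k,v in s.items() if k!="frame"})
    for t in ["bottle1_mid","stock1_mid","tray_handle","tray_floor","rack","tub_in","vase","mug","brush"]:
        print(t,[(round(d["score"],2),[round(float(v),3) for v in d["position"]]) for d in spot_point(c,t)])
o=get_obs();print(o)
E
```

```text
pics
top {'fx': 511.6300773003333, 'fy': 511.6300773003333, 'cx': 317.67364956089904, 'cy': 228.33841572306528, 'position': array([0.39732906, 0.06994811, 1.28040896]), 'attitude': array([-170.47964328,    1.36322886,  -89.05571587])}
bottle1_mid [(0.71, [0.558, 0.082, 0.051]), (0.68, [0.641, 0.177, 0.052]), (0.32, [0.729, -0.182, 0.02])]
stock1_mid [(0.47, [0.639, 0.178, 0.051]), (0.19, [0.587, -0.154, 0.052])]
tray_handle [(0.69, [0.587, -0.153, 0.052])]
tray_floor [(0.82, [0.729, -0.183, 0.021])]
rack [(0.65, [0.731, -0.184, 0.002]), (0.26, [0.76, 0.11, 0.001])]
tub_in [(0.9, [0.374, 0.331, 0.002])]
vase [(0.64, [0.529, 0.47, -0.004]), (0.5, [0.655, 0.268, 0.053])]
mug [(0.89, [0.759, 0.111, -0.004]), (0.75, [0.526, 0.471, -0.004])]
brush [(0.56, [0.708, 0.358, -0.001])]
side {'fx': 517.8232821990858, 'fy': 517.8232821990858, 'cx': 311.1180587756796, 'cy': 236.7341871073404, 'position': array([ 0.46938814, -0.6755897 ,  1.09367579]), 'attitude': array([-142.55165251,   -0.95463676,   -9.09318709])}
bottle1_mid [(0.69, [0.642, 0.177, 0.054]), (0.66, [0.711, 0.364, 0.001])]
stock1_m
[... 345 characters left out ...]
.89, [0.712, 0.36, -0.0])]
{'clock': 1.0, 'joint_pos': array([ 8.98460944e+01,  2.05450560e+01,  6.79985636e-01,  7.75807343e-04,
       -7.01346267e+01, -1.65057603e+01]), 'qvel': array([-0.09288905,  0.09899059, -0.04080318,  0.05521269, -0.03377976,
        0.03462505]), 'tau': array([ 2.70558421e-04, -5.82384038e+01,  2.93299592e+01,  7.00254545e+00,
        1.23404770e-02, -1.83713968e-05]), 'tool_pos': array([0.19354221, 0.64662674, 0.2455634 ]), 'orientation': array([-1.79999502e+02, -6.13513641e-04, -1.66594022e+01]), 'force': array([ 0.45053407, -0.14333658, -0.14934301]), 'moment': array([-0.00050251,  0.04790541,  0.0096964 ]), 'gripper_force': 0.0, 'opening': 0.08807601760190911}
```

View pics/top0.png

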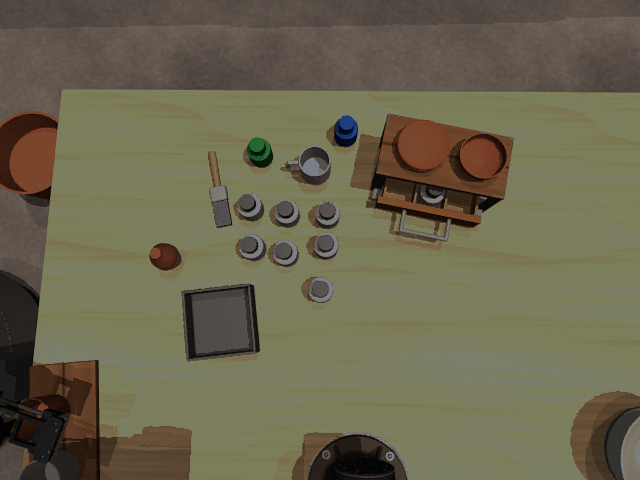

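View pics/side0.png

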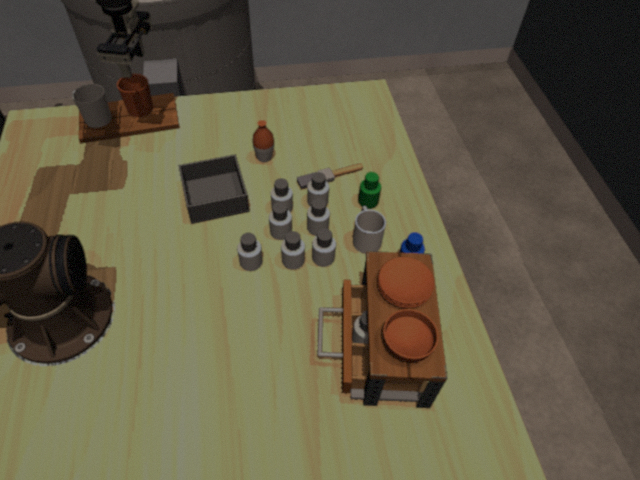

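In the top view seven white bottles have their caps near (249,206), (287,212), (327,214), (251,246), (285,252), (325,245) and (320,290). Things that could be mistaken for them are the green bottle (260,150), the blue bottle (346,130), the vase (165,257) and the mug (314,165). The stored bottle at (432,192) is in the tray and stays. I take the white ones only. The handle bar is at (423,235).

```bash
cat > h.py <<'E'
import numpy as np, cv2
from scipy.spatial.transform import Rotation as R
from plant import *
def px2w(s,u,v,z):
    d=R.from_euler("xyz",s["attitude"],degrees=True).apply([(u-s["cx"])/s["fx"],(v-s["cy"])/s["fy"],1.])
    p=np.array(s["position"]); return p+d*(z-p[2])/d[2]
def w2px(s,w):
    c=R.from_euler("xyz",s["attitude"],degrees=True).inv().apply(np.array(w)-s["position"])
    return s["cx"]+s["fx"]*c[0]/c[2], s["cy"]+s["fy"]*c[1]/c[2]
def spots(c,t,f=spot_point,m=.3): return [(round(d["score"],2),np.round(d["position"],3).tolist()) for d in f(c,t) if d["score"]>m]
E
python3 - <<'E'
from h import *
s=snapshot("top"); f=s["frame"][:,:,::-1]
for u,v in [(249,206),(287,212),(327,214),(251,246),(285,252),(325,245),(320,290)]:
    # cap: grey saturation-low, dark disc around; refine by Hough
    print((u,v),px2w(s,u,v,.1).round(3))
c=cv2.resize(f[120:315,225:525],None,fx=2.66,fy=2.66,interpolation=cv2.INTER_CUBIC)
cv2.imwrite("pics/crop1.png",c)
snapshot("side")
for t in ["bottle%d_mid"%i for i in (1,)]+["stock1_mid"]:
    for cam in("top","side"): print(t,cam,spots(cam,t,spot_in,.1))
E
```

```text
(249, 206) [0.646 0.265 0.1  ]
(287, 212) [0.633 0.174 0.1  ]
(327, 214) [0.629 0.08  0.1  ]
(251, 246) [0.551 0.256 0.1  ]
(285, 252) [0.538 0.176 0.1  ]
(325, 245) [0.556 0.084 0.1  ]
(320, 290) [0.452 0.094 0.1  ]
bottle1_mid top [(0.79, [0.635, 0.175, 0.062])]
bottle1_mid side [(0.72, [0.638, 0.159, 0.064])]
stock1_mid top [(0.18, [0.455, 0.091, 0.061])]
stock1_mid side [(0.2, [0.653, 0.26, 0.064])]
```

View pics/crop1.png

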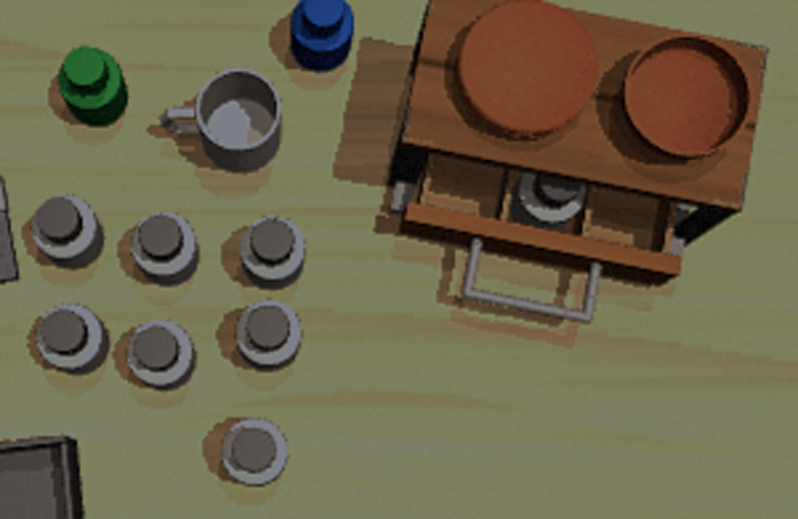

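The crop shows seven white bottles, with caps at crop px (60,222), (161,237), (270,242), (66,331), (156,347), (270,329) and (253,449). The handle bar runs from (467,294) to (590,316). One stored bottle is in the middle of the front row, and the blue and green look-alikes stand apart from the job.

Run:
```python
from h import *
s=snapshot("top")
g=lambda a,b,z:px2w(s,225+a/2.66,120+b/2.66,z)
for p in [(60,222),(161,237),(270,242),(66,331),(156,347),(270,329),(253,449)]: print(p,g(*p,.1).round(3))
def yaw(a,b): d=a-b; return np.degrees(np.arctan2(-d[0],d[1])) 
for n,a,b,z in [("bar",(467,294),(590,316),.057),("board",(405,222),(680,272),.075),("rack",(407,140),(742,206),.163)]:
    A,B=g(*a,z),g(*b,z); d=A-B; print(n,A.round(3),B.round(3),np.linalg.norm(d).round(3),np.degrees(np.arctan2(-d[0],d[1])).round(2))
```

```text
(60, 222) [0.652 0.268 0.1  ]
(161, 237) [0.64  0.178 0.1  ]
(270, 242) [0.637 0.081 0.1  ]
(66, 331) [0.555 0.259 0.1  ]
(156, 347) [0.542 0.18  0.1  ]
(270, 329) [0.559 0.08  0.1  ]
(253, 449) [0.454 0.093 0.1  ]
bar [ 0.599 -0.098  0.057] [ 0.58  -0.208  0.057] 0.112 -9.63
board [ 0.661 -0.04   0.075] [ 0.619 -0.285  0.075] 0.249 -9.94
rack [ 0.713 -0.034  0.163] [ 0.659 -0.312  0.163] 0.284 -11.0
```

Call:
{"method": "play_rows", "body": {
  "grip": 0,
  "plan": [
    [0,0,0,0,0,-6.2],
    [2.43,3.11,0,0,0,0],
    [2.43,3.11,0,0,0,0],
    [2.43,3.11,0,0,0,0],
    [2.43,3.11,0,0,0,0],
    [2.43,3.11,0,0,0,0],
    [2.43,3.11,0,0,0,0],
    [2.43,3.11,0,0,0,0],
    [2.43,3.11,0,0,0,0],
    [2.43,3.11,0,0,0,0],
    [2.43,3.11,0,0,0,0],
    [2.43,3.11,0,0,0,0],
    [2.43,3.11,0,0,0,0],
    [2.43,3.11,0,0,0,0],
    [2.43,3.11,0,0,0,0],
    [2.43,3.11,0,0,0,0],
    [2.43,3.11,0,0,0,0],
    [2.43,3.11,0,0,0,0],
    [2.43,3.11,0,0,0,0],
    [2.43,3.11,0,0,0,0]
  ]
}}

```text
clock: 3.02
tool_pos: [0.5409, -0.0202, 0.246]
orientation: [-180.0, -0.0, -10.5]
force: [1.1, 1.3, -0.1]
opening: 0.0002
gripper_force: 0.0
```

```bash
cat >> h.py <<'E'
def to(x,y,z,o=None):
    "shift in tool axes, cm, from the measured pose"
    o=o or get_obs(); r=R.from_euler("xyz",o["orientation"],degrees=True)
    return (100*r.inv().apply(np.array([x,y,z])-o["tool_pos"])).round(2)
E
python3 -c "
from h import *
o=get_obs();print(o['clock'],o['tool_pos'],o['orientation'],o['joint_pos'],o['force'],to(.6136,-.1576,.05))"
```

```text
3.0167 [ 0.54091615 -0.02024739  0.24597055] [-1.79975696e+02 -4.85549916e-02 -1.04524843e+01] [ 1.86107079e+01  7.91101527e+00 -1.62389594e+01  2.56902238e-03
 -6.57957780e+01  6.09357659e+01] [ 1.09806479  1.28403627 -0.12870227] [ 9.62 12.2  19.6 ]
```

Call:
{"method": "play_rows", "body": {
  "plan": [
    [2.4,3.1,0,0,0,0],
    [2.4,3.1,0,0,0,0],
    [2.4,3.1,0,0,0,0],
    [2.4,3.0,0,0,0,0],
    [0,0,3.3,0,0,0],
    [0,0,3.3,0,0,0],
    [0,0,3.3,0,0,0],
    [0,0,3.3,0,0,0],
    [0,0,3.3,0,0,0],
    [0,0,3.1,0,0,0],
    [0,0,0,0,0,0]
  ]
}}

```text
clock: 3.93
tool_pos: [0.6081, -0.1565, 0.0432]
orientation: [179.9, 0.6, -10.5]
force: [-1.1, -0.1, -1.0]
opening: 0.0004
gripper_force: 0.0
```

```bash
python3 -c "
from h import *
o=get_obs();print(o['clock'],o['tool_pos'],o['orientation'],o['force'],to(.6136,-.1576,.05))"
```

```text
3.9333 [ 0.60808518 -0.15651603  0.04323825] [179.93336485   0.57729914 -10.5421472 ] [-1.06281091 -0.05665237 -0.96419946] [ 0.56  0.01 -0.68]
```

Call:
{"method": "play_rows", "body": {
  "plan": [
    [-0.5,0,0,0,0,0],
    [-0.5,0,0,0,0,0],
    [-0.6,0,0,0,0,0],
    [-0.9,0,0,0,0,0],
    [-1.2,0,0,0,0,0],
    [-1.2,0,0,0,0,0],
    [-1.3,0,0,0,0,0],
    [-1.3,0,0,0,0,0],
    [-1.3,0,0,0,0,0],
    [-1.3,0,0,0,0,0],
    [-1.3,0,0,0,0,0],
    [-1.3,0,0,0,0,0],
    [-1.3,0,0,0,0,0],
    [-1.3,0,0,0,0,0],
    [-1.2,0,0,0,0,0],
    [-0.9,0,0,0,0,0],
    [-0.5,0,0,0,0,0],
    [-0.3,0,0,0,0,0]
  ]
}}

```text
clock: 5.43
tool_pos: [0.434, -0.1234, 0.0511]
orientation: [-179.9, -0.2, -10.4]
force: [3.4, 0.1, 1.9]
opening: 0.0005
gripper_force: 1.7
```

Call:
{"method": "play_rows", "body": {
  "plan": [
    [-0.3,0,0,0,0,0],
    [-0.3,0,0,0,0,0],
    [-0.2,0,0,0,0,0],
    [0,0,0,0,0,0]
  ]
}}

```text
clock: 5.77
tool_pos: [0.43, -0.1225, 0.0507]
orientation: [-180.0, -0.4, -10.4]
force: [14.3, -8.7, -4.7]
opening: 0.0003
gripper_force: 7.7
```

Run:
```python
from h import *
o=get_obs();print(o['clock'],o['tool_pos'],o['force'])
for c in("top","side"):
    s=snapshot(c)
    for t in("tray_handle","tray_floor","stock1_mid","rack"): print(c,t,spots(c,t))
    if c=="top": cv2.imwrite("pics/t2.png",s["frame"][:,:,::-1])
    else: cv2.imwrite("pics/s2.png",cv2.resize(s["frame"][180:480,200:500,::-1],None,fx=2,fy=2))
```

```text
5.7667 [ 0.42996677 -0.12249291  0.05069764] [14.31948804 -8.720511   -4.6973544 ]
top tray_handle []
top tray_floor [(0.72, [0.55, -0.148, 0.02])]
top stock1_mid [(0.66, [0.543, 0.179, 0.051])]
top rack [(0.7, [0.549, 0.262, 0.053]), (0.62, [0.73, -0.182, 0.001])]
side tray_handle [(0.46, [0.645, 0.178, 0.051])]
side tray_floor [(0.56, [0.548, -0.141, 0.021])]
side stock1_mid []
side rack [(0.79, [0.728, -0.179, -0.004])]
```

Call:
{"method": "play_rows", "body": {
  "plan": [
    [0.7,0,0,0,0,0],
    [0.5,0,0,0,0,0],
    [0,0,-3,0,0,0],
    [0,0,-4,0,0,0],
    [0,0,-4,0,0,0],
    [0,0,-4,0,0,0],
    [-0.5,-3.5,0,0,0,0],
    [-0.5,-3.5,0,0,0,0],
    [-0.5,-3.5,0,0,0,0],
    [-0.5,-3.5,0,0,0,0],
    [-0.5,-3.5,0,0,0,0],
    [-0.5,-3.5,0,0,0,0],
    [0,0,0,0,0,0]
  ],
  "grip": 6.0
}}

```text
clock: 7.35
tool_pos: [0.4457, 0.0915, 0.199]
orientation: [179.9, 0.1, -10.3]
force: [0.6, 0.2, 0.9]
opening: 0.0597
gripper_force: 0.0
```

Run:
```python
from h import *
o=get_obs();print(o['clock'],o['tool_pos'],o['force'],o['opening'])
for c in("top","side"):
    s=snapshot(c)
    for t in("tray_handle","tray_floor","stock1_mid","bottle1_mid"): print(c,t,spots(c,t))
    if c=="top": cv2.imwrite("pics/t2.png",cv2.resize(s["frame"][120:320,220:520,::-1],None,fx=2.66,fy=2.66,interpolation=cv2.INTER_CUBIC))
    else: cv2.imwrite("pics/s2.png",cv2.resize(s["frame"][180:480,200:500,::-1],None,fx=2,fy=2))
print(to(.454,.093,.088))
```

```text
7.35 [0.44572401 0.09150975 0.1990012 ] [0.57483329 0.24133938 0.86896504] 0.05971663434884058
top tray_handle [(0.67, [0.41, -0.122, 0.054]), (0.46, [0.656, 0.268, 0.055])]
top tray_floor [(0.68, [0.553, -0.146, 0.022])]
top stock1_mid []
top bottle1_mid [(0.66, [0.643, 0.176, 0.05])]
side tray_handle [(0.72, [0.416, -0.116, 0.055])]
side tray_floor [(0.88, [0.549, -0.147, 0.02])]
side stock1_mid [(0.69, [0.375, 0.326, 0.002]), (0.55, [0.656, 0.274, 0.051])]
side bottle1_mid [(0.56, [0.641, 0.176, 0.054]), (0.52, [0.635, 0.08, 0.049])]
[ 0.69 -0.75 11.16]
```

View pics/t2.png

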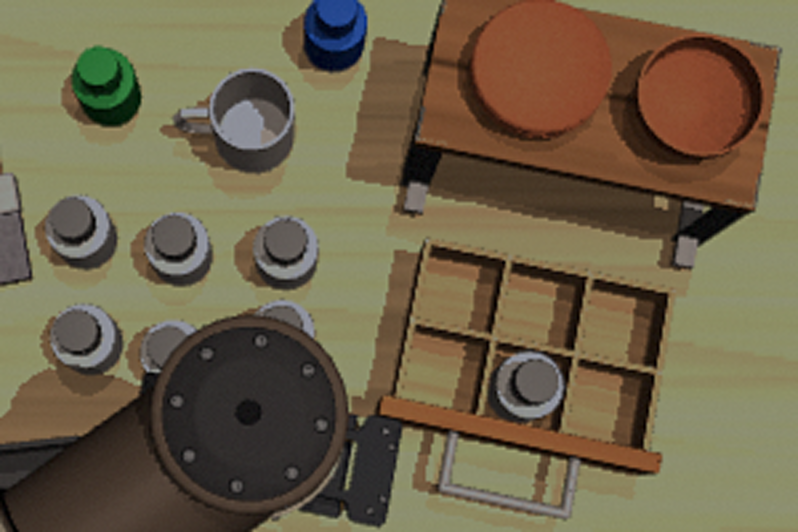

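The tray is fully out. The only stored bottle is in the front-row middle cell (crop 530,385), so five cells are free. The divider crossings are at (494,342) and (573,356), and the other bottles have not moved.

Run:
```python
from h import *
s=snapshot("top")
g=lambda a,b,z:px2w(s,220+a/2.66,120+b/2.66,z)
a,b=g(494,342,.07),g(573,356,.07);d=a-b;print(a,b,(a+b)/2,np.linalg.norm(d),np.degrees(np.arctan2(-d[0],d[1])))
a,b=g(428,243,.07),g(668,292,.07);d=a-b;print(np.linalg.norm(d),np.degrees(np.arctan2(-d[0],d[1])))
print('stock',g(533,381,.12))
c=np.array([.552,-.147]);y=np.radians(-10.5);X=np.array([np.cos(y),np.sin(y)]);Y=np.array([-X[1],X[0]])
for i in(37,-37):
  for j in(74,0,-74): print(i,j,(c+i/1e3*X+j/1e3*Y).round(3))
```

```text
[ 0.55379523 -0.10775237  0.07      ] [ 0.54218753 -0.1776144   0.07      ] [ 0.54799138 -0.14268338  0.07      ] 0.07081978343144425 -9.433621450347276
0.21819779740615045 -11.158957669552466
stock [ 0.51433946 -0.13307239  0.12      ]
37 74 [ 0.602 -0.081]
37 0 [ 0.588 -0.154]
37 -74 [ 0.575 -0.227]
-37 74 [ 0.529 -0.067]
-37 0 [ 0.516 -0.14 ]
-37 -74 [ 0.502 -0.213]
```

Call:
{"method": "play_rows", "body": {
  "plan": [
    [0.7,-0.7,0,0,0,0],
    [0,0,3,0,0,0],
    [0,0,3,0,0,0],
    [0,0,3,0,0,0],
    [0,0,2,0,0,0],
    [0,0,0,0,0,0],
    [0,0,0,0,0,0]
  ]
}}

```text
clock: 8.48
tool_pos: [0.4541, 0.093, 0.0891]
orientation: [179.9, 0.1, -10.5]
force: [-0.1, 0.2, 1.5]
opening: 0.0602
gripper_force: 0.0
```

Call:
{"method": "play_rows", "body": {
  "grip": 2.0,
  "plan": [
    [0,0,0,0,0,0],
    [0,0,0,0,0,0],
    [0,0,0,0,0,0],
    [0,0,0,0,0,0],
    [0,0,0,0,0,0]
  ]
}}

```text
clock: 8.9
tool_pos: [0.4546, 0.0934, 0.0905]
orientation: [-179.9, -0.1, -10.4]
force: [-0.7, -1.2, 4.3]
opening: 0.0374
gripper_force: 30.0
```

Call:
{"method": "play_rows", "body": {
  "plan": [
    [0,0,-2,0,0,0],
    [0,0,-4,0,0,0],
    [0,0,-4,0,0,0],
    [0,0,-3,0,0,0],
    [0,0,0,0,0,0],
    [0,0,0,0,0,0],
    [0,0,0,0,0,0],
    [0,0,0,0,0,0]
  ]
}}

```text
clock: 9.57
tool_pos: [0.453, 0.0927, 0.218]
orientation: [179.9, 0.1, -10.5]
force: [-0.1, 0.4, -4.6]
opening: 0.0375
gripper_force: 29.9
```

```bash
python3 -c "
from h import *
o=get_obs();print(o['clock'],o['tool_pos'],o['orientation'],o['force'],o['moment'],to(.600,-.0795,.25))
print(to(.372,.33,.2))"
```

```text
9.5667 [0.45296572 0.09271661 0.21795842] [ 1.79906322e+02  1.42160180e-01 -1.04816545e+01] [-0.14028302  0.38893614 -4.57375156] [-0.06780083 -0.0216257  -0.02720165] [17.58 14.26 -3.22]
[-12.27 -21.86   1.79]
```

Call:
{"method": "play_rows", "body": {
  "plan": [
    [2.9,2.4,0,0,0,0],
    [2.9,2.4,0,0,0,0],
    [2.9,2.4,0,0,0,0],
    [2.9,2.4,0,0,0,0],
    [2.9,2.3,0,0,0,0],
    [2.9,2.3,0,0,0,0],
    [0,0,0,0,0,0],
    [0,0,0,0,0,0],
    [0,0,0,0,0,0],
    [0,0,0,0,0,0]
  ]
}}

```text
clock: 10.4
tool_pos: [0.5985, -0.0776, 0.2184]
orientation: [180.0, 0.1, -10.4]
force: [-0.6, 1.2, -2.4]
opening: 0.0375
gripper_force: 30.0
```

```bash
python3 -c "
from h import *
o=get_obs();print(o['clock'],o['tool_pos'],o['orientation'],o['force'],to(.600,-.0795,.1105))
s=snapshot('top')
cv2.imwrite('pics/t3.png',cv2.resize(s['frame'][190:310,350:500,::-1],None,fx=5,fy=5,interpolation=cv2.INTER_CUBIC))
s=snapshot('side')
u,v=w2px(s,[.6,-.08,.08]);u,v=int(u),int(v);print(u,v)
cv2.imwrite('pics/s3.png',cv2.resize(s['frame'][v-60:v+60,u-75:u+75,::-1],None,fx=5,fy=5,interpolation=cv2.INTER_CUBIC))
"
```

```text
10.4 [ 0.59850123 -0.07755107  0.21842244] [ 1.79970255e+02  1.21914357e-01 -1.04385192e+01] [-0.56443296  1.21391476 -2.39511032] [ 0.21  0.16 10.79]
319 295
```

View pics/s3.png

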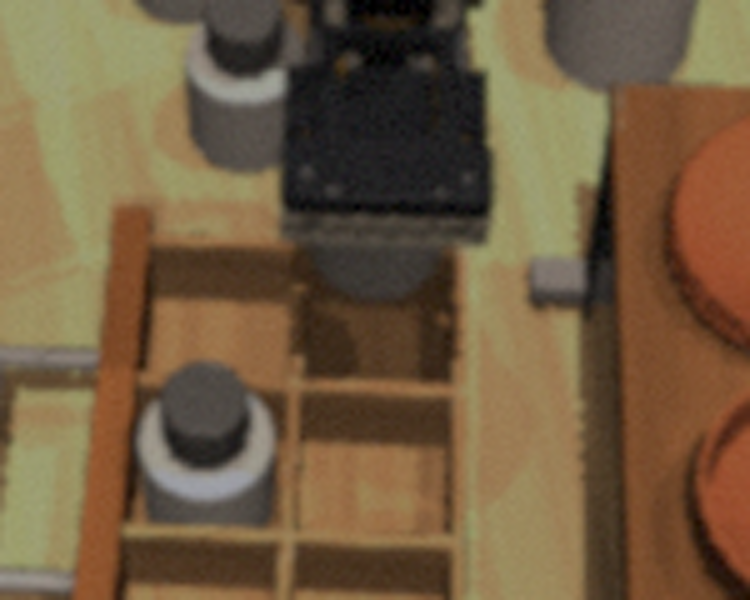

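The side view shows the held bottle above the back-left cell. The divider crossings are at crop (292,384) and (287,538), and I use them to check the tray centre.

```bash
python3 -c "
from h import *
s=snapshot('side')
g=lambda a,b:px2w(s,319-75+a/5,295-60+b/5,.07)
a,b=g(294,384),g(287,539);print(a,b,(a+b)/2,np.linalg.norm(a-b));d=a-b
print(np.degrees(np.arctan2(-d[0],d[1])), g(460,388)-a, g(205,400)*0+px2w(s,319-75+205/5,295-60+400/5,.12))
"
```

```text
[ 0.55822548 -0.11050979  0.07      ] [ 0.54402402 -0.18485343  0.07      ] [ 0.55112475 -0.14768161  0.07      ] 0.07568790070903948
-10.8146164372044 [ 0.0732686  -0.01308366  0.        ] [ 0.51541557 -0.14010106  0.12      ]
```

Call:
{"method": "play_rows", "body": {
  "plan": [
    [0.2,0.2,0,0,0,0],
    [0,0,2.5,0,0,0],
    [0,0,2,0,0,0],
    [0,0,1,0,0,0],
    [0,0,1,0,0,0],
    [0,0,1,0,0,0],
    [0,0,0,0,0,0]
  ]
}}

```text
clock: 11.13
tool_pos: [0.6003, -0.0802, 0.1429]
orientation: [180.0, 0.1, -10.5]
force: [-0.7, -0.2, -3.5]
opening: 0.0375
gripper_force: 30.0
```

Call:
{"method": "play_rows", "body": {
  "plan": [
    [0,0,1,0,0,0],
    [0,0,1,0,0,0],
    [0,0,0.9,0,0,0],
    [0,0,0.3,0,0,0],
    [0,0,0,0,0,0],
    [0,0,0,0,0,0]
  ]
}}

```text
clock: 11.63
tool_pos: [0.6011, -0.0804, 0.1125]
orientation: [180.0, 0.0, -10.5]
force: [-0.0, -0.5, -2.4]
opening: 0.0372
gripper_force: 30.0
```

Call:
{"method": "play_rows", "body": {
  "grip": 5.0,
  "plan": [
    [0,0,0,0,0,0],
    [0,0,0,0,0,0],
    [0,0,0,0,0,0],
    [0,0,-1,0,0,0],
    [0,0,-2,0,0,0],
    [0,0,-4,0,0,0],
    [0,0,-3,0,0,0],
    [0,0,0,0,0,0]
  ]
}}

```text
clock: 12.3
tool_pos: [0.6046, -0.0806, 0.2212]
orientation: [-179.9, -0.7, -10.4]
force: [0.7, -0.0, 1.0]
opening: 0.0498
gripper_force: 0.0
```

```bash
python3 -c "
from h import *
o=get_obs();print(o['clock'],o['tool_pos'],o['force'],to(.558,.081,.2))"
```

```text
12.3 [ 0.60463915 -0.08060977  0.22116262] [ 0.65133738 -0.03767106  0.96156573] [ -7.53 -15.05   2.05]
```

```bash
cat >> h.py <<'E'
B=dict(b2=(.558,.081),b3=(.637,.081),b4=(.542,.180),b5=(.640,.178),b6=(.555,.260),b7=(.653,.268),tub=(.372,.33))
def check():
    for c in("top","side"):
        s=snapshot(c); g=s["frame"].astype(float); r=cv2.imread(f"pics/{c}0.png")[:,:,::-1].astype(float); out={}
        for n,(x,y) in B.items():
            u,v=map(int,w2px(s,[x,y,.05 if n!="tub" else .03])); k=16 if n!="tub" else 35
            out[n]=round(float(abs(g-r)[v-k:v+k,u-k:u+k].mean()),1)
        print(c,out)
E
python3 -c "
from h import *
check()"
```

```text
top {'b2': 41.6, 'b3': 40.4, 'b4': 45.5, 'b5': 44.1, 'b6': 18.7, 'b7': 30.6, 'tub': 16.6}
side {'b2': 16.3, 'b3': 57.5, 'b4': 15.9, 'b5': 69.1, 'b6': 20.2, 'b7': 64.7, 'tub': 14.3}
```

Call:
{"method": "play_rows", "body": {
  "grip": 5.6,
  "plan": [
    [-1.7,-3.5,0,0,0,0],
    [-1.7,-3.5,0,0,0,0],
    [-1.7,-3.5,0,0,0,0],
    [-1.7,-3.5,0,0,0,0],
    [-0.7,-1.0,2,0,0,0],
    [0,0,0,0,0,0],
    [0,0,0,0,0,0]
  ]
}}

```text
clock: 12.98
tool_pos: [0.5533, 0.0811, 0.1915]
orientation: [179.9, 0.1, -10.4]
force: [0.2, -0.2, -0.1]
opening: 0.0559
gripper_force: 0.0
```

```bash
python3 -c "
from h import *
o=get_obs();print(o['clock'],o['tool_pos'],o['force'],to(.558,.081,.0895))
snapshot('side');print(spots('side','bottle2_mid'));check()"
```

```text
12.9833 [0.55329759 0.08111485 0.19145987] [ 0.19674821 -0.19780626 -0.09075258] [ 0.49 -0.09 10.19]
[(0.96, [0.563, 0.079, 0.051])]
top {'b2': 57.5, 'b3': 47.4, 'b4': 41.8, 'b5': 44.6, 'b6': 41.3, 'b7': 32.4, 'tub': 25.3}
side {'b2': 25.5, 'b3': 9.2, 'b4': 38.2, 'b5': 22.4, 'b6': 53.5, 'b7': 19.3, 'tub': 14.7}
```

Call:
{"method": "play_rows", "body": {
  "plan": [
    [0.7,0,0,0,0,0],
    [0,0,3,0,0,0],
    [0,0,3,0,0,0],
    [0,0,2.5,0,0,0],
    [0,0,1.7,0,0,0],
    [0,0,0,0,0,0],
    [0,0,0,0,0,0]
  ]
}}

```text
clock: 13.77
tool_pos: [0.5617, 0.0787, 0.0902]
orientation: [179.9, 0.1, -10.5]
force: [-0.2, 1.0, 0.1]
opening: 0.0563
gripper_force: 0.0
```

Call:
{"method": "play_rows", "body": {
  "grip": 2.0,
  "plan": [
    [0,0,0,0,0,0],
    [0,0,0,0,0,0],
    [0,0,0,0,0,0],
    [0,0,0,0,0,0]
  ]
}}

```text
clock: 14.1
tool_pos: [0.5621, 0.0798, 0.0918]
orientation: [-179.9, -0.1, -10.5]
force: [0.2, -0.0, 3.7]
opening: 0.0375
gripper_force: 30.0
```

Call:
{"method": "play_rows", "body": {
  "plan": [
    [0,0,-2,0,0,0],
    [0,0,-4,0,0,0],
    [0,0,-4,0,0,0],
    [0,0,-3,0,0,0],
    [0,0,0,0,0,0],
    [0,0,0,0,0,0],
    [0,0,0,0,0,0],
    [0,0,0,0,0,0]
  ]
}}

```text
clock: 14.77
tool_pos: [0.5606, 0.0793, 0.2197]
orientation: [180.0, 0.1, -10.5]
force: [-1.0, 0.2, -0.6]
opening: 0.0375
gripper_force: 30.0
```

```bash
python3 -c "
from h import *
o=get_obs();print(o['clock'],o['tool_pos'],o['force'],to(.500,-.2125,.22),to(.527,-.067,.2), to(.372,.33,.22))
s=snapshot('top');print(get_obs()['force']);snapshot('side');print(get_obs()['force'])"
```

```text
14.7667 [0.56063977 0.07931922 0.21967843] [-1.01564011  0.20103598 -0.64647975] [-6.60e-01  2.98e+01 -1.00e-02] [-0.65 15.    1.98] [-2.310e+01 -2.122e+01 -1.000e-02]
[ 0.08781528  0.72281852 -0.20510982]
[ 0.34309132  1.45795711 -0.1873486 ]
```

Call:
{"method": "play_rows", "body": {
  "plan": [
    [-2.7,-2.6,0,0,0,0],
    [-2.7,-2.6,0,0,0,0],
    [-2.7,-2.6,0,0,0,0],
    [-2.7,-2.6,0,0,0,0],
    [-2.7,-2.6,0,0,0,0],
    [-2.7,-2.6,0,0,0,0],
    [-2.7,-2.6,0,0,0,0],
    [0,0,2,0,0,0],
    [0,0,2,0,0,0],
    [0,0,0,0,0,0],
    [0,0,0,0,0,0]
  ]
}}

```text
clock: 15.78
tool_pos: [0.4081, 0.2921, 0.1795]
orientation: [179.8, 0.1, -10.4]
force: [0.3, 0.3, 1.1]
opening: 0.0376
gripper_force: 30.0
```

Run:
```python
from h import *
o=get_obs();print(o['clock'],o['tool_pos'],o['force'],to(.407,.295,.1))
for c in("top","side"): snapshot(c);print(spots(c,"tub_in"))
check()
s=snapshot("side");cv2.imwrite('pics/s4.png',cv2.resize(s['frame'][130:300,150:400,::-1],None,fx=3,fy=3,interpolation=cv2.INTER_CUBIC))
```

```text
15.7833 [0.40805459 0.29212284 0.17949359] [0.31985352 0.25493316 1.14254151] [-0.15 -0.29  7.95]
[(0.7, [0.376, 0.331, 0.008]), (0.42, [0.414, -0.119, 0.052])]
[(0.95, [0.371, 0.328, 0.002])]
top {'b2': 33.1, 'b3': 10.0, 'b4': 10.4, 'b5': 10.1, 'b6': 10.3, 'b7': 9.9, 'tub': 29.9}
side {'b2': 35.8, 'b3': 5.7, 'b4': 6.2, 'b5': 5.7, 'b6': 5.9, 'b7': 5.6, 'tub': 15.9}
```

View pics/s4.png

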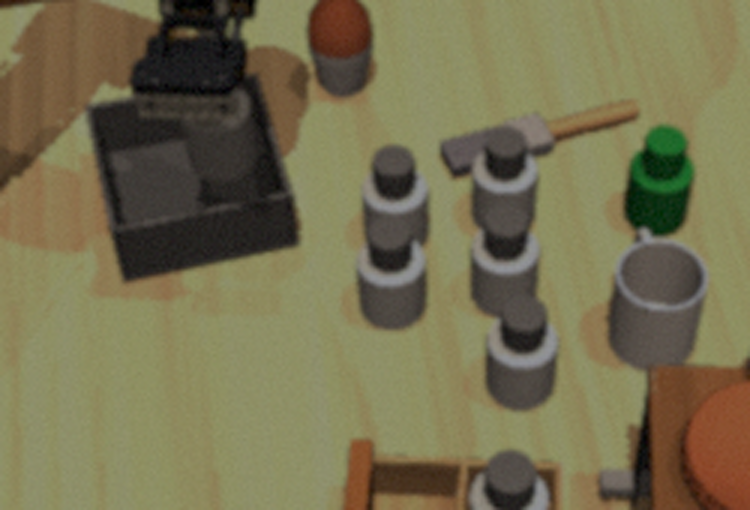

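The held bottle is above the near-right part of the tub, and the five remaining bottles have not moved. The bottle placed in the tray is standing.

Call:
{"method": "play_rows", "body": {
  "plan": [
    [0,-0.3,2.5,0,0,0],
    [0,0,2.5,0,0,0],
    [0,0,2,0,0,0],
    [0,0,0.8,0,0,0],
    [0,0,0,0,0,0],
    [0,0,0,0,0,0]
  ]
}}

```text
clock: 16.63
tool_pos: [0.4095, 0.2959, 0.1031]
orientation: [180.0, -0.0, -10.5]
force: [0.3, 0.3, 0.1]
opening: 0.0374
gripper_force: 30.0
```

Call:
{"method": "play_rows", "body": {
  "grip": 5.0,
  "plan": [
    [0,0,0,0,0,0],
    [0,0,0,0,0,0],
    [0,0,0,0,0,0],
    [0,0,-1,0,0,0],
    [0,0,-2,0,0,0],
    [0,0,-4,0,0,0],
    [0,0,-3,0,0,0],
    [0,0,0,0,0,0]
  ]
}}

```text
clock: 17.3
tool_pos: [0.4116, 0.2982, 0.2103]
orientation: [-179.5, -0.4, -10.4]
force: [0.1, 1.3, 0.6]
opening: 0.0503
gripper_force: 0.0
```

```bash
python3 -c "
from h import *
o=get_obs();print(o['clock'],o['tool_pos'],o['force'],to(.543,.180,.2))
check()
for c in('top','side'): print(spots(c,'bottle1_mid'))"
```

```text
17.3 [0.41161702 0.29823075 0.21028352] [0.0820203  1.25491149 0.62453959] [15.05  9.27  1.03]
top {'b2': 33.5, 'b3': 10.3, 'b4': 10.8, 'b5': 10.5, 'b6': 10.7, 'b7': 10.3, 'tub': 29.6}
side {'b2': 35.6, 'b3': 5.5, 'b4': 6.1, 'b5': 5.5, 'b6': 5.8, 'b7': 5.3, 'tub': 12.4}
[]
[(0.64, [0.645, 0.175, 0.05])]
```

Call:
{"method": "play_rows", "body": {
  "grip": 5.6,
  "plan": [
    [3.0,1.9,0,0,0,0],
    [3.0,1.9,0,0,0,0],
    [3.0,1.9,0,0,0,0],
    [3.0,1.8,0,0,0,0],
    [3.0,1.8,0,0,0,0],
    [0,0,1.1,0,0,0],
    [0,0,0,0,0,0],
    [0,0,3,0,0,0],
    [0,0,3,0,0,0],
    [0,0,3,0,0,0],
    [0,0,1.9,0,0,0],
    [0,0,0,0,0,0],
    [0,0,0,0,0,0]
  ]
}}

```text
clock: 18.58
tool_pos: [0.5396, 0.1788, 0.0834]
orientation: [-180.0, -0.0, -10.3]
force: [-3.7, 0.3, 9.2]
opening: 0.0559
gripper_force: 4.6
```

Call:
{"method": "play_rows", "body": {
  "grip": 2.0,
  "plan": [
    [0,0,0,0,0,0],
    [0,0,0,0,0,0],
    [0,0,0,0,0,0],
    [0,0,0,0,0,0]
  ]
}}

```text
clock: 18.92
tool_pos: [0.5398, 0.1785, 0.0834]
orientation: [-179.9, -0.1, -10.4]
force: [-0.1, 1.9, 7.1]
opening: 0.0375
gripper_force: 30.9
```

Call:
{"method": "play_rows", "body": {
  "plan": [
    [0,0,-2,0,0,0],
    [0,0,-4,0,0,0],
    [0,0,-4,0,0,0],
    [0,0,-3,0,0,0],
    [0,0,0,0,0,0],
    [0,0,0,0,0,0],
    [0,0,0,0,0,0],
    [0,0,0,0,0,0]
  ]
}}

```text
clock: 19.58
tool_pos: [0.5385, 0.1769, 0.2111]
orientation: [179.9, 0.1, -10.4]
force: [-0.1, -0.0, -0.9]
opening: 0.0375
gripper_force: 30.3
```

```bash
python3 -c "
from h import *
o=get_obs();print(o['clock'],o['tool_pos'],o['force'],to(.500,-.2125,.22), to(.337,.295,.2))
s=snapshot('top');print(get_obs()['force']);snapshot('side');print(get_obs()['force'])"
```

```text
19.5833 [0.53852843 0.17692612 0.21106726] [-0.05595082 -0.0192893  -0.94225065] [ 3.26 39.   -0.83] [-21.96  -7.96   1.14]
[-1.02666934  0.10443712 -0.57435463]
[ 0.13043694  0.04941755 -1.28117035]
```

Call:
{"method": "play_rows", "body": {
  "plan": [
    [-3.7,-1.3,0,0,0,0],
    [-3.7,-1.3,0,0,0,0],
    [-3.7,-1.3,0,0,0,0],
    [-3.7,-1.3,0,0,0,0],
    [-3.7,-1.3,0,0,0,0],
    [-3.5,-1.4,0,0,0,0],
    [0,0,0,0,0,0],
    [0,0,0,0,0,0],
    [0,0,2,0,0,0],
    [0,0,2,0,0,0],
    [0,0,0,0,0,0]
  ]
}}

```text
clock: 20.6
tool_pos: [0.337, 0.2922, 0.169]
orientation: [179.7, 0.1, -10.6]
force: [-0.2, -0.9, -1.3]
opening: 0.0376
gripper_force: 30.5
```

```bash
python3 -c "
from h import *
o=get_obs();print(o['clock'],o['tool_pos'],o['force'],to(.337,.295,.093))
for c in('top','side'): snapshot(c); print(spots(c,'tub_in'))
check()"
```

```text
20.6 [0.33696556 0.29221861 0.16897792] [-0.16534347 -0.85115212 -1.29035149] [-0.03 -0.32  7.6 ]
[(0.56, [0.373, 0.329, 0.008])]
[(0.66, [0.418, -0.116, 0.054])]
top {'b2': 30.7, 'b3': 7.9, 'b4': 30.5, 'b5': 7.9, 'b6': 8.2, 'b7': 7.7, 'tub': 29.2}
side {'b2': 42.0, 'b3': 5.5, 'b4': 29.6, 'b5': 5.4, 'b6': 5.7, 'b7': 5.4, 'tub': 17.9}
```

Call:
{"method": "play_rows", "body": {
  "plan": [
    [0,-0.3,2.5,0,0,0],
    [0,0,2.5,0,0,0],
    [0,0,2,0,0,0],
    [0,0,0.6,0,0,0],
    [0,0,0,0,0,0],
    [0,0,0,0,0,0]
  ]
}}

```text
clock: 21.4
tool_pos: [0.3387, 0.2981, 0.0974]
orientation: [-180.0, -0.0, -10.4]
force: [-0.1, -0.2, 0.3]
opening: 0.0377
gripper_force: 30.5
```

Call:
{"method": "play_rows", "body": {
  "grip": 5.0,
  "plan": [
    [0,0,0,0,0,0],
    [0,0,0,0,0,0],
    [0,0,0,0,0,0],
    [0,0,-1,0,0,0],
    [0,0,-2,0,0,0],
    [0,0,-4,0,0,0],
    [0,0,-4,0,0,0],
    [0,0,0,0,0,0]
  ]
}}

```text
clock: 22.07
tool_pos: [0.3408, 0.3009, 0.2147]
orientation: [-179.4, -0.3, -10.4]
force: [1.2, 1.0, 1.1]
opening: 0.05
gripper_force: 0.0
```

```bash
python3 -c "
from h import *
o=get_obs();print(o['clock'],o['tool_pos'],o['force'],to(.556,.261,.2))
check()"
```

```text
22.0667 [0.34075383 0.30088963 0.21465106] [1.1870428  0.99655681 1.09915279] [21.88  0.07  1.58]
top {'b2': 31.5, 'b3': 8.6, 'b4': 31.4, 'b5': 8.7, 'b6': 9.0, 'b7': 8.5, 'tub': 27.8}
side {'b2': 41.6, 'b3': 5.0, 'b4': 29.3, 'b5': 5.1, 'b6': 5.5, 'b7': 5.0, 'tub': 13.7}
```

Call:
{"method": "play_rows", "body": {
  "grip": 5.6,
  "plan": [
    [3.7,0,0,0,0,0],
    [3.7,0,0,0,0,0],
    [3.7,0,0,0,0,0],
    [3.7,0,0,0,0,0],
    [3.7,0,0,0,0,0],
    [3.7,-0.1,0.8,0,0,0],
    [0,0,0,0,0,0],
    [0,0,3,0,0,0],
    [0,0,3,0,0,0],
    [0,0,3,0,0,0],
    [0,0,1.9,0,0,0],
    [0,0,0,0,0,0],
    [0,0,0,0,0,0]
  ]
}}

```text
clock: 23.25
tool_pos: [0.5559, 0.2576, 0.0879]
orientation: [179.8, 0.1, -10.5]
force: [-0.1, -0.0, 0.4]
opening: 0.0562
gripper_force: 0.0
```

Call:
{"method": "play_rows", "body": {
  "grip": 2.0,
  "plan": [
    [0,0,0,0,0,0],
    [0,0,0,0,0,0],
    [0,0,0,0,0,0],
    [0,0,0,0,0,0]
  ]
}}

```text
clock: 23.58
tool_pos: [0.5572, 0.2589, 0.0905]
orientation: [-179.9, -0.1, -10.5]
force: [-0.7, 1.8, 1.6]
opening: 0.0374
gripper_force: 29.9
```

Call:
{"method": "play_rows", "body": {
  "plan": [
    [0,0,-2,0,0,0],
    [0,0,-4,0,0,0],
    [0,0,-4,0,0,0],
    [0,0,-3,0,0,0],
    [0,0,0,0,0,0],
    [0,0,0,0,0,0],
    [0,0,0,0,0,0],
    [0,0,0,0,0,0]
  ]
}}

```text
clock: 24.25
tool_pos: [0.5557, 0.2576, 0.2177]
orientation: [179.9, 0.1, -10.5]
force: [-0.8, -0.5, -4.1]
opening: 0.0374
gripper_force: 29.9
```

```bash
python3 -c "
from h import *
o=get_obs();print(o['clock'],o['tool_pos'],o['force'],to(.500,-.2125,.22), to(.407,.365,.2))
s=snapshot('top');print(get_obs()['force']);snapshot('side');print(get_obs()['force'])"
```

```text
24.25 [0.55566585 0.25763892 0.21773326] [-0.8295574  -0.4671367  -4.09359818] [ 3.08 47.24 -0.13] [-16.57  -7.86   1.8 ]
[-0.19995423 -0.67920469 -3.84143346]
[-0.06778121  0.29123401 -4.07724983]
```

Call:
{"method": "play_rows", "body": {
  "plan": [
    [0.9,3.5,-2,0,0,0],
    [0.9,4.0,0,0,0,0],
    [0.9,4.0,0,0,0,0],
    [0.9,4.0,0,0,0,0],
    [0.9,4.0,0,0,0,0],
    [0.9,4.0,0,0,0,0],
    [0.9,4.0,0,0,0,0],
    [0.9,4.0,0,0,0,0],
    [0.9,4.0,0,0,0,0],
    [0.8,4.0,0,0,0,0],
    [0.8,4.0,0,0,0,0],
    [0.8,3.7,0,0,0,0],
    [0,0,0,0,0,0],
    [0,0,2,0,0,0],
    [0,0,2,0,0,0],
    [0,0,0,0,0,0],
    [0,0,0,0,0,0],
    [0,0,0,0,0,0]
  ]
}}

```text
clock: 25.85
tool_pos: [0.5748, -0.2249, 0.2001]
orientation: [180.0, -0.0, -10.4]
force: [0.7, -0.3, -3.9]
opening: 0.0378
gripper_force: 30.0
```

Run:
```python
from h import *
o=get_obs();print(o['clock'],o['tool_pos'],o['orientation'],o['force'],to(.573,-.226,.1125))
check()
```

```text
25.85 [ 0.5748147  -0.22491285  0.20007472] [ 1.79964287e+02 -4.16931207e-03 -1.04223036e+01] [ 0.69281783 -0.3391897  -3.92293212] [-0.16  0.13  8.76]
top {'b2': 36.6, 'b3': 19.5, 'b4': 28.4, 'b5': 19.4, 'b6': 50.9, 'b7': 24.1, 'tub': 22.4}
side {'b2': 48.5, 'b3': 53.7, 'b4': 49.9, 'b5': 57.3, 'b6': 61.5, 'b7': 42.2, 'tub': 20.2}
```

Call:
{"method": "play_rows", "body": {
  "plan": [
    [-0.1,0.1,0,0,0,0],
    [0,0,2,0,0,0],
    [0,0,1.2,0,0,0],
    [0,0,1,0,0,0],
    [0,0,1,0,0,0],
    [0,0,0,0,0,0],
    [0,0,0,0,0,0]
  ]
}}

```text
clock: 26.53
tool_pos: [0.5731, -0.2258, 0.1475]
orientation: [180.0, 0.0, -10.4]
force: [-0.6, -0.3, -2.6]
opening: 0.0374
gripper_force: 30.0
```

Call:
{"method": "play_rows", "body": {
  "plan": [
    [0,0,1,0,0,0],
    [0,0,1,0,0,0],
    [0,0,1,0,0,0],
    [0,0,0.5,0,0,0],
    [0,0,0,0,0,0],
    [0,0,0,0,0,0]
  ]
}}

```text
clock: 27.03
tool_pos: [0.5731, -0.2257, 0.1122]
orientation: [180.0, 0.0, -10.5]
force: [0.3, -0.8, -3.1]
opening: 0.0374
gripper_force: 30.0
```

Call:
{"method": "play_rows", "body": {
  "grip": 5.0,
  "plan": [
    [0,0,0.1,0,0,0],
    [0,0,0,0,0,0],
    [0,0,0,0,0,0],
    [0,0,-1,0,0,0],
    [0,0,-2,0,0,0],
    [0,0,-4,0,0,0],
    [0,0,-3,0,0,0],
    [0,0,0,0,0,0],
    [0,0,0,0,0,0]
  ]
}}

```text
clock: 27.78
tool_pos: [0.5746, -0.226, 0.2154]
orientation: [-180.0, -0.4, -10.5]
force: [-0.3, 0.4, -0.5]
opening: 0.0501
gripper_force: 0.0
```

```bash
python3 -c "
from h import *
o=get_obs();print(o['clock'],o['tool_pos'],o['force'],to(.638,.0805,.2))
check()
s=snapshot('side');cv2.imwrite('pics/s5.png',cv2.resize(s['frame'][170:410,150:450,::-1],None,fx=2.66,fy=2.66,interpolation=cv2.INTER_CUBIC))"
```

```text
27.7833 [ 0.57455666 -0.22597928  0.21541298] [-0.27068094  0.39818741 -0.53840707] [  0.67 -31.29   1.55]
top {'b2': 36.9, 'b3': 19.8, 'b4': 27.4, 'b5': 19.3, 'b6': 50.7, 'b7': 24.0, 'tub': 22.3}
side {'b2': 48.3, 'b3': 46.9, 'b4': 51.1, 'b5': 60.3, 'b6': 63.2, 'b7': 44.9, 'tub': 20.1}
```

View pics/s5.png

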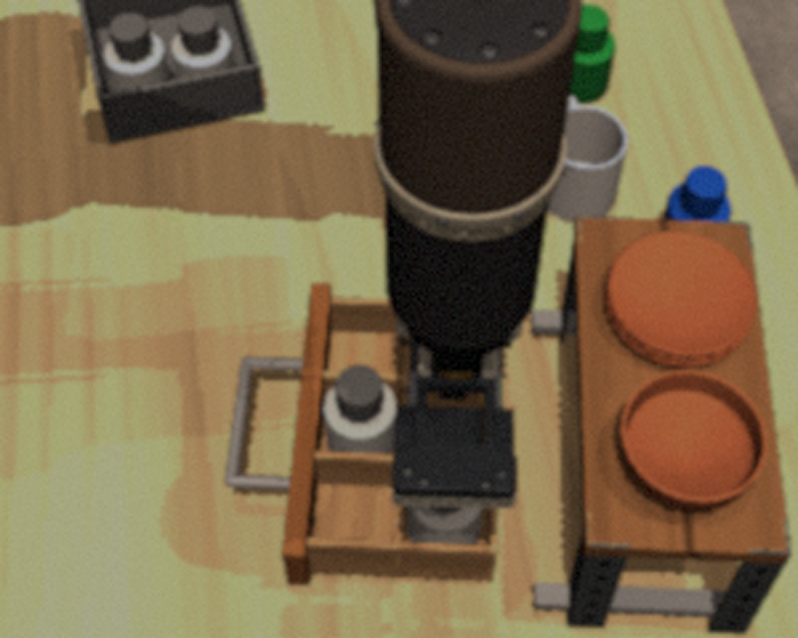

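The two empties stand in the tub at (130,40) and (200,35). The back-right bottle at (445,520) is down in its cell.

Call:
{"method": "play_rows", "body": {
  "grip": 5.6,
  "plan": [
    [0.1,-3.9,0,0,0,0],
    [0.1,-3.9,0,0,0,0],
    [0.1,-3.9,0,0,0,0],
    [0.1,-3.9,0,0,0,0],
    [0.1,-3.9,0,0,0,0],
    [0.1,-3.9,0,0,0,0],
    [0.1,-3.9,0,0,0,0],
    [0,-3.9,0,0,0,0],
    [0,0,1.5,0,0,0],
    [0,0,0,0,0,0],
    [0,0,0,0,0,0]
  ]
}}

```text
clock: 28.85
tool_pos: [0.6356, 0.0798, 0.1948]
orientation: [179.9, 0.2, -10.4]
force: [0.1, -0.3, 0.5]
opening: 0.056
gripper_force: 0.0
```

```bash
python3 -c "
from h import *
o=get_obs();print(o['clock'],o['tool_pos'],o['force'],to(.638,.0805,.0895))
check()
for c in('top','side'): print(spots(c,'bottle3_mid'))"
```

```text
28.85 [0.63561497 0.07984369 0.19481063] [ 0.12550046 -0.26093595  0.50063934] [ 0.26 -0.13 10.53]
top {'b2': 42.9, 'b3': 45.3, 'b4': 40.8, 'b5': 42.0, 'b6': 50.5, 'b7': 45.7, 'tub': 25.2}
side {'b2': 38.3, 'b3': 24.9, 'b4': 41.0, 'b5': 37.6, 'b6': 39.7, 'b7': 49.2, 'tub': 15.6}
[(0.74, [0.602, -0.08, 0.071])]
[(0.61, [0.605, -0.079, 0.071])]
```

Call:
{"method": "play_rows", "body": {
  "plan": [
    [0.2,-0.1,0,0,0,0],
    [0,0,3,0,0,0],
    [0,0,3,0,0,0],
    [0,0,3,0,0,0],
    [0,0,1.5,0,0,0],
    [0,0,0,0,0,0],
    [0,0,0,0,0,0]
  ]
}}

```text
clock: 29.63
tool_pos: [0.639, 0.0798, 0.0915]
orientation: [179.9, 0.0, -10.5]
force: [-0.8, 0.3, 1.0]
opening: 0.0563
gripper_force: 0.0
```

Call:
{"method": "play_rows", "body": {
  "grip": 2.0,
  "plan": [
    [0,0,0,0,0,0],
    [0,0,0,0,0,0],
    [0,0,0,0,0,0],
    [0,0,0,0,0,0]
  ]
}}

```text
clock: 29.97
tool_pos: [0.6395, 0.0804, 0.0931]
orientation: [-180.0, -0.1, -10.5]
force: [0.2, -1.2, 4.9]
opening: 0.0375
gripper_force: 29.9
```

Call:
{"method": "play_rows", "body": {
  "plan": [
    [0,0,-2,0,0,0],
    [0,0,-4,0,0,0],
    [0,0,-4,0,0,0],
    [0,0,-4,0,0,0],
    [0,0,0,0,0,0],
    [0,0,0,0,0,0],
    [0,0,0,0,0,0],
    [0,0,0,0,0,0]
  ]
}}

```text
clock: 30.63
tool_pos: [0.6376, 0.0803, 0.2296]
orientation: [179.9, 0.2, -10.5]
force: [-1.0, 1.3, -3.9]
opening: 0.0376
gripper_force: 29.9
```

```bash
python3 -c "
from h import *
o=get_obs();print(o['clock'],o['tool_pos'],o['force'],to(.5,-.2125,.22), to(.407,.365,.2))
s=snapshot('top');print(get_obs()['force']);snapshot('side');print(get_obs()['force'])"
```

```text
30.6333 [0.6375963  0.08030364 0.22962169] [-0.95837489  1.2791086  -3.89117774] [-8.2  31.29  1.02] [-27.84 -23.81   3.02]
[-0.29498356  0.56640641 -3.44660553]
[-0.00462992  0.37013881 -3.72348519]
```

Call:
{"method": "play_rows", "body": {
  "plan": [
    [-1.0,3.9,-0.5,0,0,0],
    [-1.0,3.9,0,0,0,0],
    [-1.0,3.9,0,0,0,0],
    [-1.0,3.9,0,0,0,0],
    [-1.0,3.9,0,0,0,0],
    [-1.0,3.9,0,0,0,0],
    [-1.1,3.9,0,0,0,0],
    [-1.1,3.9,0,0,0,0],
    [0,0,0,0,0,0],
    [0,0,2,0,0,0],
    [0,0,1.5,0,0,0],
    [0,0,0,0,0,0],
    [0,0,0,0,0,0],
    [0,0,0,0,0,0]
  ]
}}

```text
clock: 31.9
tool_pos: [0.502, -0.2115, 0.2019]
orientation: [180.0, 0.0, -10.4]
force: [0.0, -0.7, -2.3]
opening: 0.0374
gripper_force: 30.0
```

Run:
```python
from h import *
o=get_obs();print(o['clock'],o['tool_pos'],o['orientation'],o['force'],to(.5,-.2125,.1145))
for c in('top','side'): snapshot(c);print(spots(c,'tray_floor'))
check()
```

```text
31.9 [ 0.50199703 -0.21147436  0.20188535] [ 1.79970822e+02  8.77398689e-03 -1.04275835e+01] [ 0.0495991  -0.67677968 -2.30938851] [-0.18  0.13  8.74]
[]
[(0.78, [0.551, -0.142, 0.018])]
top {'b2': 26.9, 'b3': 49.5, 'b4': 25.3, 'b5': 21.2, 'b6': 44.3, 'b7': 20.9, 'tub': 20.5}
side {'b2': 51.0, 'b3': 52.2, 'b4': 58.6, 'b5': 35.3, 'b6': 52.2, 'b7': 29.6, 'tub': 22.6}
```

Call:
{"method": "play_rows", "body": {
  "plan": [
    [-0.2,0.1,0,0,0,0],
    [0,0,2,0,0,0],
    [0,0,1.2,0,0,0],
    [0,0,1,0,0,0],
    [0,0,1,0,0,0],
    [0,0,0,0,0,0],
    [0,0,0,0,0,0]
  ]
}}

```text
clock: 32.78
tool_pos: [0.4993, -0.2121, 0.1493]
orientation: [180.0, 0.1, -10.5]
force: [0.3, 0.5, -2.4]
opening: 0.0376
gripper_force: 30.0
```

Call:
{"method": "play_rows", "body": {
  "plan": [
    [0,0,1,0,0,0],
    [0,0,1,0,0,0],
    [0,0,1,0,0,0],
    [0,0,0.5,0,0,0],
    [0,0,0,0,0,0],
    [0,0,0,0,0,0]
  ]
}}

```text
clock: 33.28
tool_pos: [0.4992, -0.2121, 0.114]
orientation: [180.0, 0.0, -10.5]
force: [-0.6, 0.5, -3.4]
opening: 0.0377
gripper_force: 30.0
```

Call:
{"method": "play_rows", "body": {
  "grip": 5.0,
  "plan": [
    [0,0,0.1,0,0,0],
    [0,0,0,0,0,0],
    [0,0,0,0,0,0],
    [0,0,-1,0,0,0],
    [0,0,-2,0,0,0],
    [0,0,-4,0,0,0],
    [0,0,-3,0,0,0],
    [0,0,0,0,0,0],
    [0,0,0,0,0,0]
  ]
}}

```text
clock: 34.03
tool_pos: [0.5008, -0.2122, 0.2169]
orientation: [-180.0, -0.3, -10.4]
force: [-0.2, 0.5, -0.6]
opening: 0.0501
gripper_force: 0.0
```

```bash
python3 -c "
from h import *
o=get_obs();print(o['clock'],o['tool_pos'],o['force'],to(.641,.178,.2))
check()"
```

```text
34.0333 [ 0.50076118 -0.21223129  0.2169265 ] [-0.23762735  0.54514989 -0.58974212] [  6.7  -40.92   1.75]
top {'b2': 27.4, 'b3': 49.1, 'b4': 25.3, 'b5': 21.0, 'b6': 43.3, 'b7': 20.6, 'tub': 20.4}
side {'b2': 52.3, 'b3': 50.3, 'b4': 59.0, 'b5': 32.4, 'b6': 57.4, 'b7': 29.0, 'tub': 23.2}
```

Call:
{"method": "play_rows", "body": {
  "grip": 5.6,
  "plan": [
    [0.6,-3.7,0,0,0,0],
    [0.6,-3.7,0,0,0,0],
    [0.6,-3.7,0,0,0,0],
    [0.6,-3.7,0,0,0,0],
    [0.6,-3.7,0,0,0,0],
    [0.6,-3.7,0,0,0,0],
    [0.6,-3.7,0,0,0,0],
    [0.6,-3.7,0,0,0,0],
    [0.6,-3.8,0,0,0,0],
    [0.7,-3.8,0,0,0,0],
    [0.7,-3.7,0,0,0,0],
    [0,0,1.5,0,0,0],
    [0,0,0,0,0,0],
    [0,0,0,0,0,0]
  ]
}}

```text
clock: 35.3
tool_pos: [0.6393, 0.1775, 0.1964]
orientation: [179.8, 0.2, -10.4]
force: [-0.4, 0.3, 0.3]
opening: 0.0563
gripper_force: 0.0
```

```bash
python3 -c "
from h import *
o=get_obs();print(o['clock'],o['tool_pos'],o['force'],to(.641,.178,.0905))
check()
for c in('top','side'): print(spots(c,'bottle5_mid'))
s=snapshot('side');cv2.imwrite('pics/s6.png',cv2.resize(s['frame'][130:400,180:480,::-1],None,fx=2.2,fy=2.2,interpolation=cv2.INTER_CUBIC))"
```

```text
35.3 [0.63931349 0.17747401 0.19636082] [-0.38747634  0.28749412  0.25060335] [ 0.2  -0.11 10.59]
top {'b2': 50.7, 'b3': 52.3, 'b4': 43.0, 'b5': 42.9, 'b6': 41.7, 'b7': 47.1, 'tub': 31.6}
side {'b2': 40.4, 'b3': 33.7, 'b4': 36.8, 'b5': 23.7, 'b6': 31.1, 'b7': 37.4, 'tub': 15.8}
[(0.55, [0.656, 0.268, 0.057])]
[]
```

View pics/s6.png

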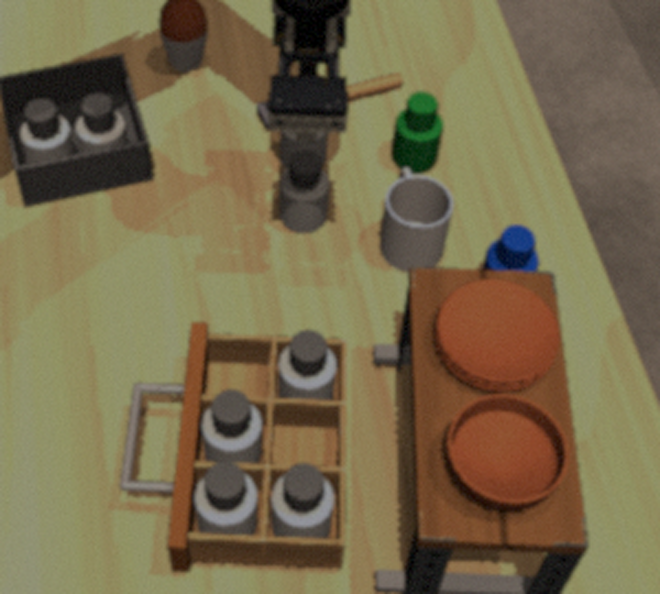

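The bottles at tray pixels (308,365), (303,500), (225,500) and the stored one (232,430) are all standing. The front-left and back-middle cells are free, and the gripper is over the next bottle at (305,190).

Call:
{"method": "play_rows", "body": {
  "plan": [
    [0.2,-0.1,0,0,0,0],
    [0,0,3,0,0,0],
    [0,0,3,0,0,0],
    [0,0,3,0,0,0],
    [0,0,1.6,0,0,0],
    [0,0,0,0,0,0],
    [0,0,0,0,0,0]
  ]
}}

```text
clock: 36.13
tool_pos: [0.6427, 0.1779, 0.0924]
orientation: [179.9, 0.0, -10.5]
force: [-0.2, -0.6, 0.0]
opening: 0.056
gripper_force: 0.0
```

Call:
{"method": "play_rows", "body": {
  "grip": 2.0,
  "plan": [
    [0,0,0,0,0,0],
    [0,0,0,0,0,0],
    [0,0,0,0,0,0],
    [0,0,0,0,0,0]
  ]
}}

```text
clock: 36.47
tool_pos: [0.6433, 0.1785, 0.0942]
orientation: [-179.9, -0.1, -10.4]
force: [0.1, -1.1, 3.8]
opening: 0.0374
gripper_force: 30.0
```

Call:
{"method": "play_rows", "body": {
  "plan": [
    [0,0,-2,0,0,0],
    [0,0,-4,0,0,0],
    [0,0,-4,0,0,0],
    [0,0,-4,0,0,0],
    [0,0,0,0,0,0],
    [0,0,0,0,0,0],
    [0,0,0,0,0,0],
    [0,0,0,0,0,0]
  ]
}}

```text
clock: 37.13
tool_pos: [0.6415, 0.178, 0.2306]
orientation: [179.9, 0.2, -10.5]
force: [-0.7, 0.3, -3.8]
opening: 0.0374
gripper_force: 30.0
```

```bash
python3 -c "
from h import *
o=get_obs();print(o['clock'],o['tool_pos'],o['force'],to(.527,-.067,.22), to(.407,.365,.2))
s=snapshot('top');print(get_obs()['force']);snapshot('side');print(get_obs()['force'])"
```

```text
37.1333 [0.64148771 0.17802988 0.23055034] [-0.66987924  0.29150106 -3.83198287] [-6.8  26.18  1.12] [-26.45 -14.12   3.11]
[ 0.28920369  0.08060742 -4.06734866]
[ 0.24199976 -0.54191254 -3.16374603]
```

Call:
{"method": "play_rows", "body": {
  "plan": [
    [0,3.7,-1,0,0,0],
    [0.1,3.7,0,0,0,0],
    [0.1,3.7,0,0,0,0],
    [0.1,3.7,0,0,0,0],
    [0.1,3.7,0,0,0,0],
    [0.1,3.7,0,0,0,0],
    [0.1,3.7,0,0,0,0],
    [0,3.7,0,0,0,0],
    [0,3.8,0,0,0,0],
    [0,0,0,0,0,0],
    [0,0,2,0,0,0],
    [0,0,1.5,0,0,0],
    [0,0,0,0,0,0],
    [0,0,0,0,0,0],
    [0,0,0,0,0,0]
  ]
}}

```text
clock: 38.48
tool_pos: [0.5884, -0.1511, 0.2079]
orientation: [180.0, -0.0, -10.4]
force: [-0.1, 0.2, -2.8]
opening: 0.0374
gripper_force: 30.0
```

Run:
```python
from h import *
o=get_obs();print(o['clock'],o['tool_pos'],o['orientation'],o['force'],to(.5864,-.1532,.1155))
check()
```

```text
38.4833 [ 0.58837195 -0.15113036  0.20790551] [ 1.79967078e+02 -1.57086645e-03 -1.04284003e+01] [-0.07696589  0.17829631 -2.82829617] [-0.16  0.23  9.24]
top {'b2': 56.3, 'b3': 48.3, 'b4': 31.3, 'b5': 35.4, 'b6': 33.0, 'b7': 22.7, 'tub': 22.0}
side {'b2': 58.1, 'b3': 72.1, 'b4': 31.3, 'b5': 59.7, 'b6': 39.6, 'b7': 56.8, 'tub': 17.3}
```

Call:
{"method": "play_rows", "body": {
  "plan": [
    [-0.1,0.2,0,0,0,0],
    [0,0,2,0,0,0],
    [0,0,1.5,0,0,0],
    [0,0,1,0,0,0],
    [0,0,1,0,0,0],
    [0,0,0,0,0,0],
    [0,0,0,0,0,0]
  ]
}}

```text
clock: 39.17
tool_pos: [0.5866, -0.153, 0.1526]
orientation: [180.0, 0.0, -10.4]
force: [0.0, -0.8, -3.6]
opening: 0.0369
gripper_force: 30.0
```

Call:
{"method": "play_rows", "body": {
  "plan": [
    [0,0,1,0,0,0],
    [0,0,1,0,0,0],
    [0,0,1,0,0,0],
    [0,0,0.7,0,0,0],
    [0,0,0,0,0,0],
    [0,0,0,0,0,0]
  ]
}}

```text
clock: 39.67
tool_pos: [0.5863, -0.153, 0.1148]
orientation: [180.0, 0.1, -10.5]
force: [0.5, 0.4, -3.8]
opening: 0.0377
gripper_force: 30.0
```

Release with a 4.8 cm opening because of the neighbours.

Call:
{"method": "play_rows", "body": {
  "grip": 4.8,
  "plan": [
    [0,0,0.1,0,0,0],
    [0,0,0,0,0,0],
    [0,0,0,0,0,0],
    [0,0,-1,0,0,0],
    [0,0,-2,0,0,0],
    [0,0,-4,0,0,0],
    [0,0,-4,0,0,0],
    [0,0,0,0,0,0],
    [0,0,0,0,0,0]
  ]
}}

```text
clock: 40.42
tool_pos: [0.5884, -0.153, 0.2291]
orientation: [-179.9, -0.4, -10.4]
force: [-0.1, -0.4, -1.0]
opening: 0.0479
gripper_force: 0.0
```

```bash
python3 -c "
from h import *
o=get_obs();print(o['clock'],o['tool_pos'],o['force'],to(.654,.268,.2))
check()"
```

```text
40.4167 [ 0.5883533  -0.1530166   0.22908611] [-0.1092827  -0.39355668 -0.95333471] [ -1.2  -42.59   2.95]
top {'b2': 56.8, 'b3': 48.9, 'b4': 32.8, 'b5': 35.7, 'b6': 31.5, 'b7': 22.7, 'tub': 22.1}
side {'b2': 57.5, 'b3': 72.4, 'b4': 32.1, 'b5': 61.6, 'b6': 39.7, 'b7': 53.2, 'tub': 17.0}
```

Call:
{"method": "play_rows", "body": {
  "grip": 5.6,
  "plan": [
    [-0.1,-3.9,0,0,0,0],
    [-0.1,-3.9,0,0,0,0],
    [-0.1,-3.9,0,0,0,0],
    [-0.1,-3.9,0,0,0,0],
    [-0.1,-3.9,0,0,0,0],
    [-0.1,-3.9,0,0,0,0],
    [-0.1,-3.9,0,0,0,0],
    [-0.1,-3.9,0,0,0,0],
    [-0.1,-3.9,0,0,0,0],
    [-0.1,-3.8,0,0,0,0],
    [-0.2,-3.7,0,0,0,0],
    [0,0,2.5,0,0,0],
    [0,0,0,0,0,0],
    [0,0,0,0,0,0]
  ]
}}

```text
clock: 41.68
tool_pos: [0.6508, 0.2678, 0.1969]
orientation: [179.8, 0.2, -10.4]
force: [-0.0, -0.5, -0.1]
opening: 0.0559
gripper_force: 0.0
```

```bash
python3 -c "
from h import *
o=get_obs();print(o['clock'],o['tool_pos'],o['force'],to(.654,.268,.0905))
check()
for c in('top','side'): print(spots(c,'bottle5_mid'))
s=snapshot('side');cv2.imwrite('pics/s7.png',cv2.resize(s['frame'][130:400,180:480,::-1],None,fx=2.2,fy=2.2,interpolation=cv2.INTER_CUBIC))"
```

```text
41.6833 [0.65075691 0.26775041 0.196889  ] [-0.03469117 -0.54324716 -0.08886496] [ 0.36 -0.13 10.64]
top {'b2': 51.8, 'b3': 55.4, 'b4': 47.5, 'b5': 53.5, 'b6': 44.0, 'b7': 41.5, 'tub': 22.5}
side {'b2': 42.8, 'b3': 41.6, 'b4': 39.0, 'b5': 29.9, 'b6': 30.2, 'b7': 24.2, 'tub': 15.3}
[(0.64, [0.658, 0.269, 0.052])]
[]
```

View pics/s7.png

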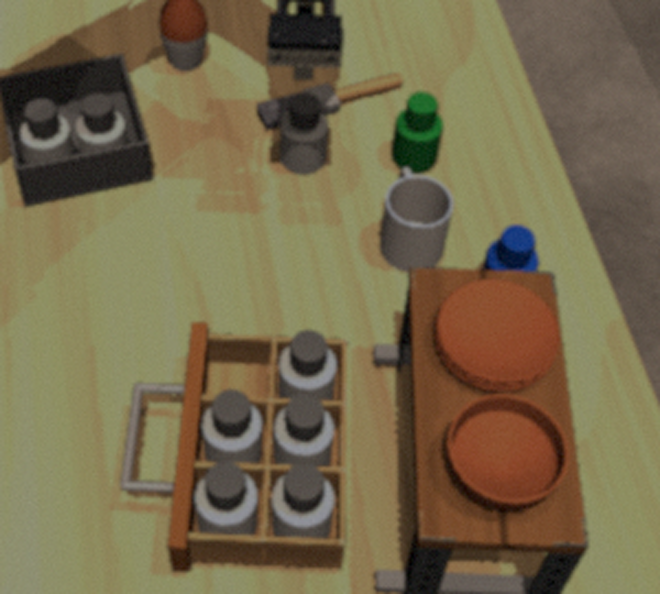

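Five tray cells are filled, with the bottles standing. The last loose bottle is at (303,130) under the gripper.

Call:
{"method": "play_rows", "body": {
  "plan": [
    [0.4,-0.1,0,0,0,0],
    [0,0,3,0,0,0],
    [0,0,3,0,0,0],
    [0,0,3,0,0,0],
    [0,0,1.6,0,0,0],
    [0,0,0,0,0,0],
    [0,0,0,0,0,0]
  ]
}}

```text
clock: 42.52
tool_pos: [0.6566, 0.2679, 0.0935]
orientation: [179.9, 0.0, -10.5]
force: [-0.4, 0.8, 0.5]
opening: 0.0563
gripper_force: 0.0
```

Call:
{"method": "play_rows", "body": {
  "grip": 2.0,
  "plan": [
    [0,0,0,0,0,0],
    [0,0,0,0,0,0],
    [0,0,0,0,0,0],
    [0,0,0,0,0,0]
  ]
}}

```text
clock: 42.85
tool_pos: [0.657, 0.2689, 0.0953]
orientation: [-179.9, -0.1, -10.5]
force: [0.5, 0.4, 3.2]
opening: 0.0374
gripper_force: 30.0
```

Call:
{"method": "play_rows", "body": {
  "plan": [
    [0,0,-2,0,0,0],
    [0,0,-4,0,0,0],
    [0,0,-4,0,0,0],
    [0,0,-4,0,0,0],
    [0,0,0,0,0,0],
    [0,0,0,0,0,0],
    [0,0,0,0,0,0],
    [0,0,0,0,0,0]
  ]
}}

```text
clock: 43.52
tool_pos: [0.6555, 0.2682, 0.2324]
orientation: [179.9, 0.1, -10.5]
force: [-0.9, 0.2, -0.1]
opening: 0.0374
gripper_force: 30.0
```

```bash
python3 -c "
from h import *
o=get_obs();print(o['clock'],o['tool_pos'],o['force'],to(.527,-.067,.22), to(.407,.365,.2))
s=snapshot('top');print(get_obs()['force']);snapshot('side');print(get_obs()['force']);print(spots('side','tub_in'),spots('top','tub_in'))"
```

```text
43.5167 [0.65552465 0.26815839 0.23238731] [-0.86943596  0.20198932 -0.05029715] [-6.55 35.29  1.29] [-26.19  -5.01   3.28]
[-0.07033645  0.24969832 -0.18299996]
[-0.44660815 -0.5701807  -0.14007996]
[] [(0.87, [0.375, 0.332, 0.004]), (0.33, [0.707, 0.359, 0.002])]
```

Call:
{"method": "play_rows", "body": {
  "plan": [
    [-3.7,-0.6,0,0,0,0],
    [-3.7,-0.6,0,0,0,0],
    [-3.7,-0.6,0,0,0,0],
    [-3.7,-0.6,0,0,0,0],
    [-3.7,-0.6,0,0,0,0],
    [-3.7,-0.5,0,0,0,0],
    [-3.6,-0.5,0,0,0,0],
    [-3.5,-0.5,0,0,0,0],
    [0,0,0,0,0,0],
    [0,0,2.2,0,0,0],
    [0,0,1.5,0,0,0],
    [0,0,0,0,0,0],
    [0,0,0,0,0,0]
  ]
}}

```text
clock: 44.8
tool_pos: [0.3762, 0.3655, 0.196]
orientation: [179.9, 0.0, -10.4]
force: [0.3, 1.1, 0.6]
opening: 0.0376
gripper_force: 30.0
```

```bash
python3 -c "
from h import *
o=get_obs();print(o['clock'],o['tool_pos'],o['force'],to(.375,.3655,.104))
for c in('top','side'):
  s=snapshot(c); print(spots(c,'tub_in'),spots(c,'bottle1_mid'))
u,v=map(int,w2px(s,[.375,.33,.05]));cv2.imwrite('pics/s8.png',cv2.resize(s['frame'][v-60:v+60,u-75:u+75,::-1],None,fx=4,fy=4,interpolation=cv2.INTER_CUBIC))"
```

```text
44.8 [0.37617043 0.36546622 0.19604003] [0.29073237 1.06985021 0.5823547 ] [-0.11 -0.    9.2 ]
[(0.6, [0.376, 0.332, 0.005])] [(0.92, [0.584, -0.156, 0.071])]
[(0.65, [0.498, -0.212, 0.068]), (0.59, [0.375, 0.326, 0.003])] [(0.6, [0.586, -0.152, 0.072]), (0.57, [0.501, -0.211, 0.068])]
```

View pics/s8.png

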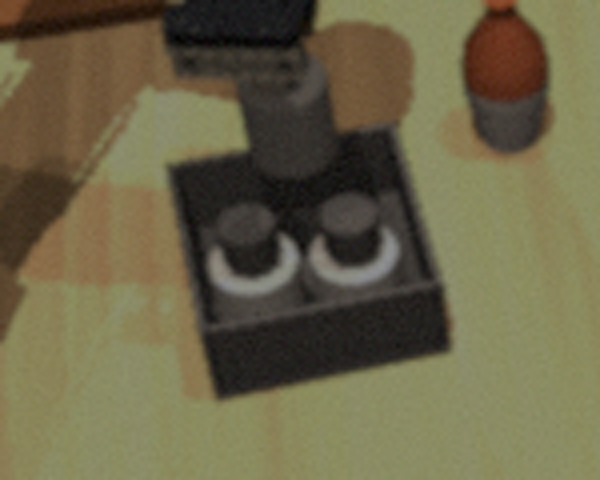

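Both empties stand clear at (250,250) and (352,240). The third one is above the free half of the tub.

Call:
{"method": "play_rows", "body": {
  "plan": [
    [0,0,2.5,0,0,0],
    [0,0,2.5,0,0,0],
    [0,0,2,0,0,0],
    [0,0,1,0,0,0],
    [0,0,0.9,0,0,0],
    [0,0,0,0,0,0],
    [0,0,0,0,0,0]
  ]
}}

```text
clock: 45.68
tool_pos: [0.3766, 0.3662, 0.1081]
orientation: [-180.0, -0.0, -10.4]
force: [0.5, 0.2, -0.9]
opening: 0.0377
gripper_force: 30.0
```

Call:
{"method": "play_rows", "body": {
  "grip": 4.8,
  "plan": [
    [0,0,0,0,0,0],
    [0,0,0,0,0,0],
    [0,0,0,0,0,0],
    [0,0,-1,0,0,0],
    [0,0,-2,0,0,0],
    [0,0,-4,0,0,0],
    [0,0,-4,0,0,0],
    [0,0,0,0,0,0],
    [0,0,0,0,0,0]
  ]
}}

```text
clock: 46.43
tool_pos: [0.3771, 0.3672, 0.2215]
orientation: [-179.6, -0.1, -10.4]
force: [0.6, 0.5, -1.5]
opening: 0.0482
gripper_force: 0.0
```

```bash
python3 -c "
from h import *
o=get_obs();print(o['clock'],o['tool_pos'],o['orientation'],o['force'],to(.355,-.104,.22))
for c in('top','side'):
  s=snapshot(c); print(spots(c,'tray_handle'))"
```

```text
46.4333 [0.37708501 0.36724017 0.22149567] [-1.79625108e+02 -1.19381924e-01 -1.04450283e+01] [ 0.59234392  0.4848329  -1.4917664 ] [ 6.37 46.74 -0.14]
[(0.74, [0.413, -0.12, 0.053]), (0.44, [0.57, -0.225, 0.07])]
[(0.86, [0.416, -0.116, 0.055])]
```

Call:
{"method": "play_rows", "body": {
  "grip": 0,
  "plan": [
    [1.2,3.6,0,0,0,0],
    [1.2,3.6,0,0,0,0],
    [1.2,3.6,0,0,0,0],
    [1.2,3.6,0,0,0,0],
    [1.2,3.6,0,0,0,0],
    [1.2,3.6,0,0,0,0],
    [1.2,3.6,0,0,0,0],
    [1.2,3.6,0,0,0,0],
    [1.1,3.6,0,0,0,0],
    [1.1,3.7,0,0,0,0],
    [1.1,3.7,0,0,0,0],
    [1.1,3.7,0,0,0,0],
    [1.1,3.6,0,0,0,0],
    [0,0,0,0,0,0],
    [0,0,3.5,0,0,0],
    [0,0,3.5,0,0,0],
    [0,0,3,0,0,0],
    [0,0,0,0,0,0],
    [0,0,0,0,0,0]
  ]
}}

```text
clock: 48.22
tool_pos: [0.438, -0.125, 0.1164]
orientation: [179.9, 0.3, -10.5]
force: [0.2, -0.1, -0.5]
opening: 0.0002
gripper_force: 0.0
```

```bash
python3 -c "
from h import *
o=get_obs();print(o['clock'],o['tool_pos'],o['orientation'],o['force'],o['opening'],to(.44,-.124,.078))"
```

```text
48.2167 [ 0.43796167 -0.12501097  0.11638629] [179.88342107   0.28290103 -10.45242403] [ 0.19189141 -0.13962369 -0.50407607] 0.0002113180712631981 [ 0.2  -0.14  3.84]
```

Call:
{"method": "play_rows", "body": {
  "plan": [
    [0,0,2,0,0,0],
    [0,0,1.8,0,0,0],
    [0,0,0,0,0,0],
    [0.5,0,0,0,0,0],
    [0.5,0,0,0,0,0],
    [0.4,0,0,0,0,0],
    [0.4,0,0,0,0,0],
    [0.6,0,0,0,0,0],
    [0.8,0,0,0,0,0],
    [1,0,0,0,0,0],
    [1,0,0,0,0,0],
    [1,0,0,0,0,0],
    [1,0,0,0,0,0],
    [1,0,0,0,0,0],
    [1,0,0,0,0,0],
    [1,0,0,0,0,0],
    [1,0,0,0,0,0],
    [1,0,0,0,0,0],
    [1,0,0,0,0,0],
    [1,0,0,0,0,0]
  ]
}}

```text
clock: 49.88
tool_pos: [0.5793, -0.1511, 0.0793]
orientation: [180.0, 0.1, -10.5]
force: [-5.3, -2.6, 1.1]
opening: 0.0005
gripper_force: 2.2
```

```bash
python3 -c "
from h import *
o=get_obs();print(o['clock'],o['tool_pos'],o['orientation'],o['force'],to(.632,-.160,.078))
s=snapshot('side');print(spots('side','tray_floor'),spots('side','tray_handle'))
cv2.imwrite('pics/s9.png',cv2.resize(s['frame'][130:400,180:480,::-1],None,fx=2.2,fy=2.2,interpolation=cv2.INTER_CUBIC))"
```

```text
49.8833 [ 0.5792746  -0.15109657  0.0792666 ] [ 1.79966894e+02  7.60802349e-02 -1.04800029e+01] [-5.26330536 -2.55955709  1.12817663] [ 5.35 -0.08  0.12]
[(0.94, [0.672, -0.168, 0.018])] [(0.79, [0.543, -0.141, 0.052])]
```

View pics/s9.png

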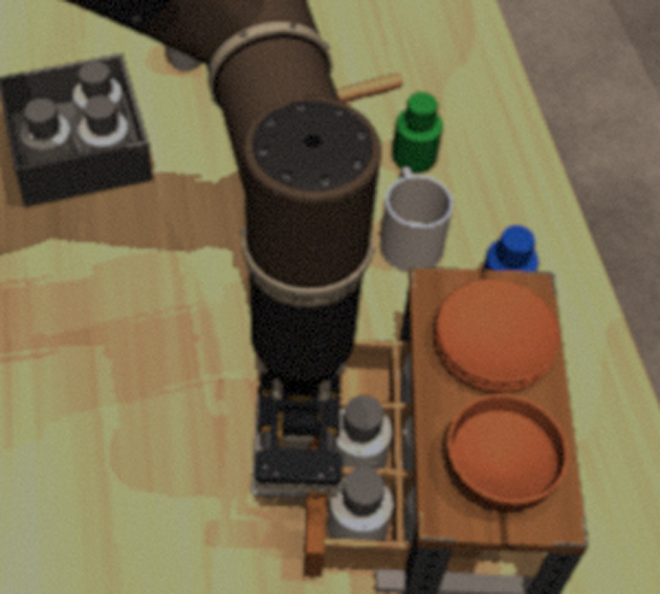

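The three empties stand in the tub at (45,115), (100,115) and (95,85). The tray is about 6 cm short of home, and the bottles in it are standing.

Call:
{"method": "play_rows", "body": {
  "plan": [
    [0.7,0,0,0,0,0],
    [0.8,0,0,0,0,0],
    [0.8,0,0,0,0,0],
    [0.8,0,0,0,0,0],
    [0.6,0,0,0,0,0],
    [0.5,0,0,0,0,0],
    [0.4,0,0,0,0,0],
    [0.3,0,0,0,0,0],
    [0.2,0,0,0,0,0],
    [0,0,0,0,0,0]
  ]
}}

```text
clock: 50.87
tool_pos: [0.6295, -0.1598, 0.0795]
orientation: [-180.0, -0.0, -10.5]
force: [-2.5, -0.1, -1.4]
opening: 0.0004
gripper_force: 0.8
```

Call:
{"method": "play_rows", "body": {
  "plan": [
    [0.2,0,0,0,0,0],
    [0.2,0,0,0,0,0],
    [0.2,0,0,0,0,0],
    [0,0,0,0,0,0]
  ]
}}

```text
clock: 51.2
tool_pos: [0.6299, -0.16, 0.0794]
orientation: [180.0, 0.5, -10.5]
force: [-19.8, 6.6, 14.0]
opening: 0.0001
gripper_force: 10.3
```

Call:
{"method": "play_rows", "body": {
  "plan": [
    [-0.7,0,0,0,0,0],
    [-0.7,0,0,0,0,0],
    [0,0,-3,0,0,0],
    [0,0,-4,0,0,0],
    [0,0,-4,0,0,0],
    [-3,-3,0,0,0,0],
    [-3,-3,0,0,0,0],
    [-3,-3,0,0,0,0],
    [-2,-3,0,0,0,0],
    [0,0,0,0,0,0],
    [0,0,0,0,0,0]
  ]
}}

```text
clock: 52.12
tool_pos: [0.5365, -0.0201, 0.1908]
orientation: [-179.9, -0.2, -10.2]
force: [0.2, 0.1, 0.5]
opening: 0.0006
gripper_force: 0.0
```

Run:
```python
from h import *
o=get_obs();print(o['clock'],o['tool_pos'],o['force'])
ims=[]
for c,(a,b,x,y) in dict(top=(100,340,150,520),side=(130,400,150,480)).items():
    s=snapshot(c);print(c,[spots(c,t) for t in('tray_handle','tray_floor','tub_in','bottle1_mid')])
    r=cv2.imread(f"pics/{c}0.png"); f=s["frame"][:,:,::-1]
    # handle/board region against the start picture
    u,v=map(int,w2px(s,[.589,-.153,.052])); k=22
    gr=lambda i:np.float32(cv2.cvtColor(np.ascontiguousarray(i[v-k:v+k,u-k-10:u+k+10]),cv2.COLOR_BGR2GRAY))
    print('shift px',cv2.phaseCorrelate(gr(r),gr(f)))
    ims.append(cv2.resize(f[a:b,x:y],(400,300)))
cv2.imwrite('pics/end.png',cv2.resize(np.hstack(ims),None,fx=1,fy=1))
```

```text
52.1167 [ 0.53645843 -0.02011674  0.19082714] [0.21527817 0.06709436 0.51289806]
top [[(0.84, [0.587, -0.154, 0.052])], [], [(0.87, [0.373, 0.326, 0.004])], []]
shift px ((-0.059116491448733655, 0.10064672111341011), 0.3605431288480759)
side [[(0.87, [0.594, -0.15, 0.056])], [], [(0.63, [0.374, 0.325, 0.002])], []]
shift px ((0.19774990554441985, 0.6068270894867602), 0.9364937512411011)
```

View pics/end.png

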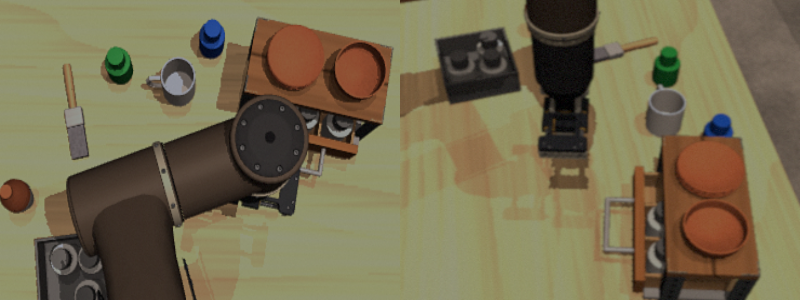

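The end picture shows the tray shut with the handle where it was at the start. The bottles are standing inside it, all three empties are in the tub, and the vase, mug, brush and look-alikes have not moved.

```bash
python3 -c "
from plant import *
print(close_job())"
```

```text
the job is handed in; nothing more can be done
None
```

The job is handed in: all seven loose bottles were lifted, the four full ones stand in their own tray cells beside the stored bottle, the three empties are in the grey tub, the tray is pushed home to its stop, and the vase, mug and brush were left alone.

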